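Fit the grating disc on the vegetable cutter

ROBOT

A 6-joint arm with a two-finger parallel gripper is mounted at the origin on the work surface. World frame = base frame: x ahead of the robot, y to its left, z up, the work surface at z = 0. Lengths are in mm, angles in rad, forces in N, time in s.
With the tool pointing down it reaches from about 325 to 875 mm from the base axis. Payload 4.4 kg.
Tool frame: the origin (TCP) lies on the centre line of the jaws, within the pads' length; the fingertips stand ahead of it and the grasp point (between the pads) lies 6 mm ahead of it (ctrl.tcp_to_tips is the z of the fingertips in the tool frame, in mm); z points along the fingers, y is the line along which they close (so a half turn about z gives the same grasp; the last joint's range is limited). The gripper opens to 85 mm and grips with 20 to 120 N. Pads are 22 mm wide; open, the fingers measure 114 mm over their backs; the gripper's body (76 mm by 85 mm) begins 54 mm behind the grasp point. The pads swing forward as they close: fully open they stand 13 mm farther back than shut.
Start: joints at [-1.367, 0.207, 1.542, -0, 1.393, -0.15], TCP at [199.744, -539.193, 232.382] pointing down, gripper open.
Joint ranges: [-2.73, 2.73], [-0.86, 2.22], [0.23, 2.46], [-1.11, 4.25], [0.08, 2.63], [-2.82, 2.82]. Speed limits (rad/s): [2.79, 2.79, 3.14, 3.14, 3.14, 3.14].

INTERFACE

Orientations are given as a 3x3 rotation matrix whose columns are the frame's x, y, z axes.
In Python, from plant import ctrl, sensors, optics gives the robot as it stands. Calls block until the motion is done:
- ctrl.move_ptp(position, orientation): joint-space move of the TCP to a pose.
- ctrl.move_l(position, rot=None, vel=150, threshold=None): straight line of the TCP; rot=None keeps the orientation; vel is the mean speed in mm/s. With threshold (N) it stops when the force on the tool has changed by that much, and returns True; else False.
- ctrl.set_joints(angles): joint-space move.
- ctrl.gripper_to(opening, force=None): finger opening in mm; force is the grip in N (None keeps the last); returns when the fingers have stopped.
- ctrl.hold(seconds).
- ctrl.solve_ik(position, orientation): joint angles nearest the present ones, or None.
- sensors.read_state(): the state.
- optics.grab_frame(name): name is "scene" or "top" or "wrist"; returns (picture, depth): 384x512x3 uint8, red, green, blue; 384x512 float32, mm along the optical axis (not along the pixel's ray), 0 where there is no reading.
- optics.camera_params(name): a dict with "mtx" (3x3 intrinsics, pixels), "R" (3x3) and "t" (3): a world point X has camera coordinates R X + t; the wrist camera has in their place "T_tool_cam" (4x4, takes a point from camera to tool coordinates, whose origin is the TCP and whose axes are the flange's). Camera axes: x right, y down, z forward; pixel columns grow to the right and rows downward; lengths in mm; the calibration is good to about 2 mm. A picture is of the moment at which its call begins: read the wrist's pose just before it. camera_params takes no time and is no camera call.
A pose or a line that the arm cannot do raises ctrl.MotionError and nothing moves.
- ctrl.finish_job(): hands the job in; it is judged then, once.
The state is a dict: "t": time; "q": joint angles; "qvel": joint speeds; "tau": joint torques, N m; "eef_pos": TCP position; "eef_rot": TCP orientation; "force": force on the tool from outside, world axes, zero at the start; "wrist_torque": the same for the moment, N m; "grip_width": finger opening in mm; "grasp_force": force on a finger pad.
Only numpy, scipy, OpenCV 4.12 (cv2) and the standard library are available. Lean on these libraries where they do the work, as an engineer would, in place of code of your own. Each camera call takes 0.05 s, during which the arm holds its last target. There are 200 camera calls.

TASK

The peeled carrots are waiting to be grated for the carrot cake: fit the grating disc on the drive shaft in the leaning bowl of the vegetable cutter. Set it over the shaft, turn it while pressing down until it drops over the three cross pins, then turn it on clockwise until it drops the last bit and sits locked, flat on the shaft's shoulder. Let go of it, and leave the slicing disc and the other loose things on the bench where they are.

Things in the scene. Friction and masses are not known exactly. Their poses are not given: they have to be found in the camera images.
- grater_hub (a point): Grating disc, to be fitted: steel, 184 mm wide, 4 mm thick, 0.45 kg, many small raised teeth on top. Lies flat, hub up. Its handle is the grey hub in its middle, an upright 12-sided prism 46 mm across flats, its top 49 mm above the disc's underside; grip it across any flats (one faces the disc's +x). Point: on the axis, 28 mm above the underside; z up out of the toothed face.
- grater_base (a point): Centre of the grating disc's underside, mouth of the hub's bore (22 mm wide, 40 mm deep, blind). Three slots, 120 degrees apart (one along +x), 9.5 mm wide, out to radius 18 mm, go 15 mm up; then a run over a 7 mm ledge leads 50 degrees round to a pocket 6 mm higher with a stop behind it. Turning the disc clockwise, seen from above, brings the pins from slot to pocket.
- chamber: Round aluminium bowl of the vegetable cutter, leaning 30 degrees. Origin: centre of the top of the shaft's flat shoulder (60 mm wide), 205 mm above the bench; a locked disc's underside lies here. z: shaft axis, up out of the bowl, 30 degrees from vertical; -x: low side, towards the robot, with the chute. Bowl 200 mm wide inside, rim 13 mm above the origin along z.
- shaft_end (a point): Upper, rounded end of the steel drive shaft (19 mm thick), 36.5 mm above the shoulder along the axis; axes as the bowl. The shaft is braked (holds 3 N m) and has stopped at any angle: where its pins point is not given.
- pin_plane (a point): On the shaft axis, level with the upper sides of its three radial pins (6 mm thick, 120 degrees apart, out to radius 17 mm), 20 mm above the shoulder; axes as the bowl. Height of the disc's underside above the shoulder: 20 mm resting on the pins, 5 mm dropped over them, 0 mm after about 50 degrees more clockwise, locked.
- feed_head_rim (a point): Near the inner face of the machine's feed head, which is swung open on the bowl's -y side and leans outwards, fixed: it starts 115 mm from the shaft axis at rim height, 160 mm from it 100 mm higher. Axes as the bowl.
- slicer_hub (a point): The other disc, not wanted: the slicing disc, same size and hub, with two long blades on its upper face. The point is on its axis, 28 mm above its underside. Leave it.
- pan: Loose steel pan 182 x 192 x 60 mm on the bench under the machine's chute; origin under its centre. Leave it.
- pusher: Black plastic food pusher standing on the bench, 66 mm wide, 150 mm tall; origin under its centre. Leave it.
- bowl: Small steel bowl, 140 mm wide, 65 mm tall; origin under its centre. Leave it.
- oil: Clear bottle, 60 mm wide, 190 mm tall; origin under its centre. Leave it.
- palette_knife: Palette knife lying on the bench along its own x axis, 330 mm long, 20 mm tall, black handle at -x; origin on the blade, 22 mm past the handle. Leave it.
- brush: Pastry brush lying along its own x axis, 200 mm long; origin under its middle. Leave it.

How it is judged (in metres and radians):
At the end, for the whole second after the job is handed in: The grating disc is locked on the shaft: its underside flat on the shoulder (within 2.5 mm in height and 3 degrees), centred on the shaft's axis (within 5 mm), at rest and let go (z of grater_base in the frame of chamber between -0.0025 and 0.0025 m and distance between grater_base and chamber below 0.005 m and angle between the z axis of grater_base and the z axis of chamber, either way round below 0.05 rad and linear speed of grater below 0.02 m/s); the robot touches nothing.
It fails at once if the slicing disc is moved by more than 20 mm (distance of slicer_hub from where it was at the start of the episode above 0.02 m).
It fails at once if the pan, pusher, bowl, bottle, palette knife or brush is moved by more than 30 mm (distance of any of pan, pusher, bowl, oil, palette_knife, brush from where it was at the start of the episode above 0.03 m).
It also fails if it takes over 64 s, if anything falls off the work surface, if the arm or the gripper's body presses on something with over 40 N, if the wrist force passes 120 N, or if a joint passes its speed limit or range.

## Working session

There is one attempt and no reset: what is moved stays moved. The work goes in short steps, each a Python script; the robot and the scene stay as the last script left them, time stands still between calls to the robot, and variables do not carry over. Pictures are saved under pics/ and viewed, at most 10 in all, crops included, and the job is handed in when it is done.

```bash
ls; mkdir -p pics; python3 - <<'E'
from plant import ctrl, sensors, optics
import numpy as np, cv2
for n in ("top","scene"):
    p,d=optics.grab_frame(n); c=optics.camera_params(n)
    np.savez(f"{n}.npz",p=p,d=d,**{k:np.array(v) for k,v in c.items()})
    cv2.imwrite(f"pics/{n}.png",cv2.resize(p[:,:,::-1],(800,600),interpolation=cv2.INTER_CUBIC))
    print(n,c)
print(sensors.read_state(),ctrl.tcp_to_tips)
E
```

```text
pics
top {'mtx': array([[371.75841806,   0.        , 255.62579336],
       [  0.        , 371.75841806, 189.74555203],
       [  0.        ,   0.        ,   1.        ]]), 'R': array([[-0.00817847, -0.99996147, -0.00318786],
       [-0.99591571,  0.00843196, -0.08989329],
       [ 0.0899167 ,  0.00243965, -0.9959463 ]]), 't': array([ 106.88643931,  551.91263129, 1492.64211309])}
scene {'mtx': array([[387.21487759,   0.        , 256.7650788 ],
       [  0.        , 387.21487759, 190.20116393],
       [  0.        ,   0.        ,   1.        ]]), 'R': array([[-0.11894744,  0.99281577,  0.0129747 ],
       [ 0.83050352,  0.10664582, -0.54670886],
       [-0.54416488, -0.05425409, -0.83722224]]), 't': array([ -36.37791159, -346.21506971, 1621.87211135])}
{'t': 0.1, 'q': array([-1.36646060e+00,  2.07395706e-01,  1.54284858e+00,  4.41478213e-05,
        1.39348533e+00, -1.50495832e-01]), 'qvel': array([ 0.00159629, -0.00258601, -0.00290553,  0.00256065,  0.00067851,
       -0.00076081]), 'tau': array([-6.08434875e-04, -3.84095299e+01, -2.92549306e+01, -2.21132300e-04,
        4.88727252e-03,  1.34832305e-05]), 'eef_pos': array([ 199.63604509, -538.49242443,  231.28949662]), 'eef_rot': array([[ 9.37707818e-01,  3.47424661e-01, -3.91073554e-04],
       [ 3.47424691e-01, -9.37705534e-01,  2.10132142e-03],
       [ 3.63339048e-04, -2.10629414e-03, -9.99997716e-01]]), 'force': array([-0.68953634,  0.55941764, -0.58614813]), 'wrist_torque': array([ 0.0184149 , -0.0095997 ,  0.04352333]), 'grasp_force': 0.0, 'grip_width': 85.61321958288354} 25.0
```

View pics/top.png

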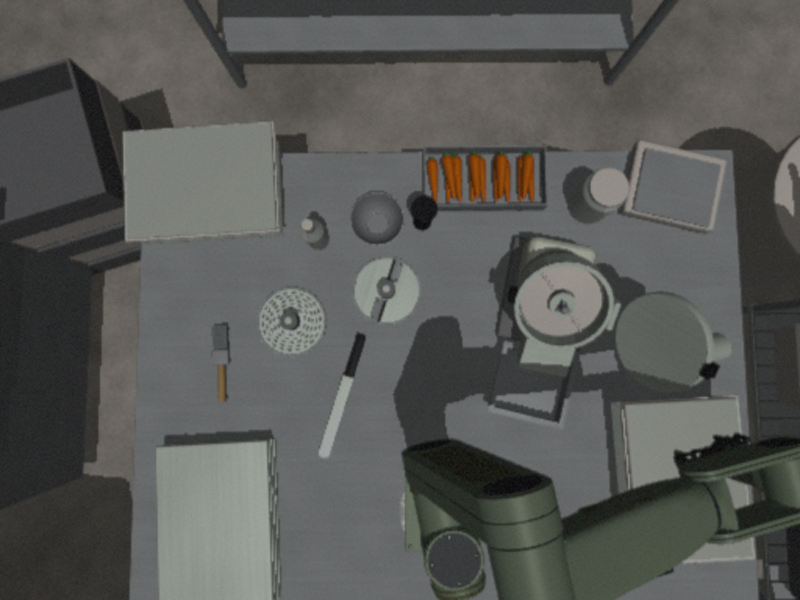

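View pics/scene.png

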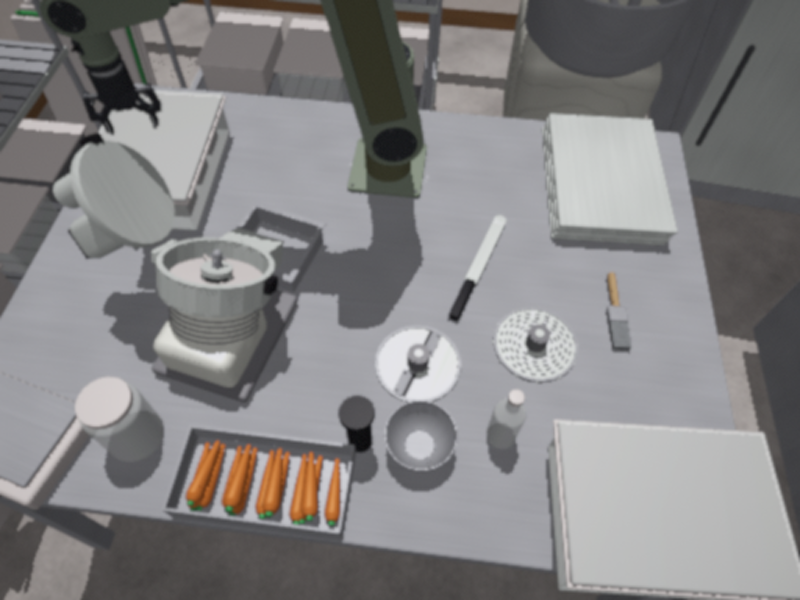

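The top view shows the grater at about (291,320) of 800x600, the slicer at (387,290) and the machine's shaft near (562,303), with the feed head at its right. I'll turn these into positions and look closer with the wrist camera.

```bash
cat > h.py <<'E'
import numpy as np, cv2
def cloud(z):
    d=z['d']; v,u=np.mgrid[:384,:512]; K=z['mtx']
    P=np.stack([(u-K[0,2])/K[0,0]*d,(v-K[1,2])/K[1,1]*d,d],-1)
    return (P-z['t'])@z['R']
def circ(xy):
    A=np.c_[2*xy,np.ones(len(xy))]; s=np.linalg.lstsq(A,(xy**2).sum(1),rcond=None)[0]
    return s[:2],np.sqrt(s[2]+s[:2]@s[:2])
E
python3 - <<'E'
from h import *
for n in("top","scene"):
    z=np.load(n+".npz"); W=cloud(z)
    pts={'top':dict(hub=(289,318),slicer=(387,288),shaft=(562,300),knife=(350,370),pusher=(424,210),oil=(310,228),rimL=(517,300),rimR=(612,310),rimT=(567,262),rimB=(560,345),feed=(660,340)),'scene':dict(hub=(539,333),discN=(520,365),slicer=(418,352),shaft=(217,255),rimL=(158,272),rimR=(272,270),rimN=(215,290),rimF=(217,240),feed=(125,190))}[n]
    for k,(a,b) in pts.items(): print(n,k,W[int(b*.64),int(a*.64)].round(1))
    # hub top points near grater
    for nm,k in(("grater",'hub'),("slicer",'slicer')):
        c=W[int(pts[k][1]*.64),int(pts[k][0]*.64)]
        m=(np.hypot(W[...,0]-c[0],W[...,1]-c[1])<50)&(W[...,2]>42)&(W[...,2]<58)&(z['d']>0)
        print(n,nm,m.sum(),W[m].mean(0).round(1),np.ptp(W[m],0).round(0))
E
```

```text
top hub [500.  390.7  43.7]
top slicer [574.2 136.8  48.5]
top shaft [ 524.8 -267.7  210.7]
top knife [366.2 231.8  21.7]
top pusher [753.8  41.8 148.5]
top oil [704.5 312.2 192. ]
top rimL [ 525.2 -163.1  216. ]
top rimR [ 501.1 -374.3  229.5]
top rimT [ 606.2 -264.8  269. ]
top rimB [ 425.4 -275.4  157. ]
top feed [ 432.7 -450.1  297.1]
top grater 108 [492.9 388.9  49.3] [45. 44. 15.]
top slicer 103 [573.5 138.2  49.8] [45. 44. 15.]
scene hub [491.3 388.   49.7]
scene discN [549.  356.2   7.9]
scene slicer [566.2 137.7  45.3]
scene shaft [ 508.2 -264.5  236.4]
scene rimL [ 569.8 -353.   249.4]
scene rimR [ 501.6 -162.2  199.4]
scene rimN [ 599.8 -234.9  258.9]
scene rimF [ 423.6 -305.1  172.7]
scene feed [ 422.6 -452.   301.1]
scene grater 142 [492.5 390.   48. ] [47. 46. 12.]
scene slicer 154 [572.9 139.3  48.4] [49. 43. 11.]
```

```bash
cat >> h.py <<'E'
def Rz(a): c,s=np.cos(a),np.sin(a); return np.array([[c,-s,0],[s,c,0],[0,0,1.]])
def Ry(a): c,s=np.cos(a),np.sin(a); return np.array([[c,0,s],[0,1,0],[-s,0,c]])
def chamR(yaw): return Rz(yaw)@Ry(-np.pi/6)      # z leans to -x
def tool(R,phi):  # tool z = -R z ; tool y at angle phi in R's xy plane
    z=-R[:,2]; y=R@np.array([np.cos(phi),np.sin(phi),0]); return np.c_[np.cross(y,z),y,z]
E
python3 - <<'E'
from h import *
from plant import ctrl,optics,sensors
print(np.round(optics.camera_params("wrist")['T_tool_cam'],3))
for n in("top","scene"):
    z=np.load(n+".npz");W=cloud(z)
    m=(abs(W[...,0]-420)<110)&(abs(W[...,1]+460)<110)&(z['d']>0)
    print(n,W[m][:,2].max())
R=chamR(np.deg2rad(-12)); o=np.array([525,-265,205.])
for h in(200,240,28):
  for phi in np.deg2rad(np.arange(-180,180,30)):
    q=ctrl.solve_ik(o+R[:,2]*h,tool(R,phi)); print(h,round(np.rad2deg(phi)),None if q is None else np.round(q,2))
E
```

```text
[[ 1.00000e-03 -9.61000e-01 -2.75000e-01  7.00240e+01]
 [ 1.00000e+00  1.00000e-03 -1.00000e-03  6.24000e-01]
 [ 1.00000e-03 -2.75000e-01  9.61000e-01 -1.40331e+02]
 [ 0.00000e+00  0.00000e+00  0.00000e+00  1.00000e+00]]
top 389.2912038540866
scene 387.8316493142268
200 -180 [-0.91 -0.39  1.88  0.35  1.25  2.4 ]
200 -150 [-0.91 -0.39  1.88  0.35  1.25  1.87]
200 -120 [-0.91 -0.39  1.88  0.35  1.25  1.35]
200 -90 [-0.91 -0.39  1.88  0.35  1.25  0.83]
200 -60 [-0.91 -0.39  1.88  0.35  1.25  0.3 ]
200 -30 [-0.91 -0.39  1.88  0.35  1.25 -0.22]
200 0 [-0.91 -0.39  1.88  0.35  1.25 -0.74]
200 30 [-0.91 -0.39  1.88  0.35  1.25 -1.27]
200 60 [-0.91 -0.39  1.88  0.35  1.25 -1.79]
200 90 [-0.91 -0.39  1.88  0.35  1.25 -2.31]
200 120 None
200 150 None
240 -180 [-0.95 -0.44  1.84  0.35  1.35  2.39]
240 -150 [-0.95 -0.44  1.84  0.35  1.35  1.87]
240 -120 [-0.95 -0.44  1.84  0.35  1.35  1.34]
240 -90 [-0.95 -0.44  1.84  0.35  1.35  0.82]
240 -60 [-0.95 -0.44  1.84  0.35  1.35  0.3 ]
240 -30 [-0.95 -0.44  1.84  0.35  1.35 -0.23]
240 0 [-0.95 -0.44  1.84  0.35  1.35 -0.75]
240 30 [-0.95 -0.44  1.84  0.35  1.35 -1.28]
240 60 [-0.95 -0.44  1.84  0.35  1.35 -1.8 ]
240 90 [-0.95 -0.44  1.84  0.35  1.35 -2.32]
240 120 None
240 150 None
28 -180 [-0.78 -0.08  1.94  0.36  0.86  2.4 ]
28 -150 [-0.78 -0.08  1.94  0.36  0.86  1.87]
28 -120 [-0.78 -0.08  1.94  0.36  0.86  1.35]
28 -90 [-0.78 -0.08  1.94  0.36  0.86  0.83]
28 -60 [-0.78 -0.08  1.94  0.36  0.86  0.3 ]
28 -30 [-0.78 -0.08  1.94  0.36  0.86 -0.22]
28 0 [-0.78 -0.08  1.94  0.36  0.86 -0.75]
28 30 [-0.78 -0.08  1.94  0.36  0.86 -1.27]
28 60 [-0.78 -0.08  1.94  0.36  0.86 -1.79]
28 90 [-0.78 -0.08  1.94  0.36  0.86 -2.32]
28 120 None
28 150 None
```

```bash
cat >> h.py <<'E'
def wristgrab(name):
    from plant import optics,sensors
    s=sensors.read_state(); p,d=optics.grab_frame("wrist"); c=optics.camera_params("wrist")
    T=np.eye(4);T[:3,:3]=s['eef_rot'];T[:3,3]=s['eef_pos']; T=T@c['T_tool_cam']
    z=dict(p=p,d=d,mtx=c['mtx'],R=T[:3,:3].T,t=-T[:3,:3].T@T[:3,3])
    np.savez(name+".npz",**z); cv2.imwrite(f"pics/{name}.png",cv2.resize(p[:,:,::-1],(800,600),interpolation=cv2.INTER_CUBIC))
    print(name,s['t'],s['eef_pos'].round(1)); return z
E
python3 - <<'E'
from h import *
from plant import ctrl,optics,sensors
R=chamR(np.deg2rad(-12)); o=np.array([525,-265,205.]); T=tool(R,0)
s=sensors.read_state()
ctrl.move_l([200,-539,470],vel=250)
ctrl.move_ptp(o+R[:,2]*250,T)
ctrl.move_l(o+R[:,2]*145,vel=200)
ctrl.hold(.2)
wristgrab("w1")
E
```

```text
w1 3.4333 [ 454.3 -250.7  332.6]
```

View pics/w1.png

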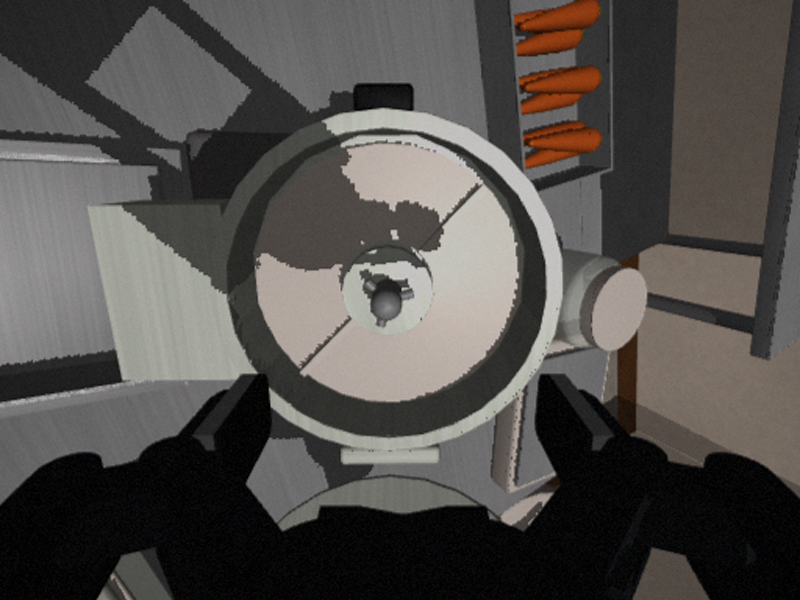

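The wrist view looks down the shaft: the shaft end is at (386,300), the shoulder is centred at about (388,290), and the pins point to about (371,287), (408,294) and (383,323). Next I fit this with the depth data.

```bash
python3 - <<'E'
from h import *
from scipy.optimize import least_squares
z=np.load("w1.npz");W=cloud(z);ok=z['d']>0
yaw=np.deg2rad(-12);o=np.array([525,-265,205.])
R=chamR(yaw)
for it in range(6):
    L=(W-o)@R
    r=np.hypot(L[...,0],L[...,1])
    sh=ok&(r<29)&(r>20)&(abs(L[...,2])<9); rim=ok&(abs(L[...,2]-13)<(8 if it<3 else 3))&(r>85)&(r<125)
    P=L[rim]; 
    A=np.c_[P[:,:2],np.ones(len(P))]; pl=np.linalg.lstsq(A,P[:,2],rcond=None)[0]
    # shoulder plane
    n=np.array([-pl[0],-pl[1],1]);n/=np.linalg.norm(n)
    nw=R@n
    # in/out rim radii by angle bins
    a=np.arctan2(P[:,1],P[:,0]);b=((a+np.pi)/(2*np.pi)*36).astype(int)%36
    mid=np.array([np.r_[(lambda Q:Q[np.argmin(np.hypot(*Q[:,:2].T))])(P[b==i])[:2],i] for i in range(36) if (b==i).sum()>8])
    c,rr=circ(mid[:,:2])
    print(it,rim.sum(),sh.sum(),'n tilt',np.rad2deg(np.arccos(nw[2])).round(2),'yaw',np.rad2deg(np.arctan2(-nw[1],-nw[0])).round(2),'inner c',c.round(2),rr.round(1),len(mid),'shoulder z',np.median(L[sh][:,2]).round(2),'rim z',np.median(P[:,2]).round(2))
    yaw=np.arctan2(-nw[1],-nw[0]); 
    onew=o+R@np.array([c[0],c[1],np.median(L[sh][:,2])]); R=chamR(yaw)
    o=onew
L=(W-o)@R;r=np.hypot(L[...,0],L[...,1])
# disc edge of shoulder: 
top=ok&(r<15)&(L[...,2]>25); print('o',o.round(1),'yaw',np.rad2deg(yaw),'shaft',L[top].mean(0),top.sum(),L[top][:,2].max())
pin=ok&(r>11)&(r<19)&(L[...,2]>10)&(L[...,2]<24)
an=np.rad2deg(np.arctan2(L[pin][:,1],L[pin][:,0]));print(np.sort(an).round(0),L[pin][:,2].round(0))
f=3*np.deg2rad(an);print('pin mod120',np.rad2deg(np.angle(np.exp(1j*f).mean()))/3)
# pixel-based: project axis points
def proj(Pl):
    X=R@Pl+o; c=z['R']@X+z['t']; u=z['mtx']@c; return (u[:2]/u[2]/.64).round(1)
for h in(0,17,20,36.5): print(h,proj(np.array([0,0,h])))
a0=np.angle(np.exp(1j*f).mean())/3
for k in range(3): print(proj(np.array([17*np.cos(a0+k*2.094),17*np.sin(a0+k*2.094),17])))
for a in np.deg2rad([0,90,180,270]): print('sh',proj(np.array([30*np.cos(a),30*np.sin(a),0])),'rimin',proj(np.array([100*np.cos(a),100*np.sin(a),13])))
p=z['p'][110:240,170:330]; cv2.imwrite("pics/c1.png",cv2.resize(p[:,:,::-1],(800,650),interpolation=cv2.INTER_CUBIC)[:600])
np.savez("ch0.npz",o=o,R=R,yaw=yaw,pin=a0)
E
```

```text
0 9905 648 n tilt 30.3 yaw -11.02 inner c [-8.9 -6. ] 99.4 36 shoulder z 3.4 rim z 15.86
1 10471 1255 n tilt 30.74 yaw -11.26 inner c [-0.06  0.07] 99.3 36 shoulder z 0.03 rim z 12.4
2 10463 1250 n tilt 30.74 yaw -11.29 inner c [ 0.02 -0.02] 99.3 36 shoulder z 0.0 rim z 12.41
3 7559 1251 n tilt 29.94 yaw -11.28 inner c [ 0.   -0.03] 99.3 36 shoulder z 0.0 rim z 12.76
4 7557 1254 n tilt 29.94 yaw -11.28 inner c [-0.  0.] 99.3 36 shoulder z -0.0 rim z 12.75
5 7558 1254 n tilt 29.94 yaw -11.28 inner c [ 0. -0.] 99.3 36 shoulder z 0.0 rim z 12.75
o [ 514.5 -268.9  203.5] yaw -11.284125399923548 shaft [ 0.18221701  1.6956504  33.11207623] 329 37.57519526113796
[-116. -115. -114. -113. -112. -112. -111. -110. -110. -109. -108. -107.
 -106. -105. -104. -103. -102. -102. -101.  -99.  -98.  -98.  -97.  -95.
  -95.  -94.    2.    6.    6.    8.    9.   10.   11.   11.   11.   11.
   13.   14.   14.   14.   15.   15.   16.   16.   17.   18.   19.   20.
   20.   20.   21.   21.   21.   23.   23.   23.   24.   24.   24.   25.
   25.   26.   27.   27.   27.   29.   29.  122.  122.  125.  125.  126
[... 239 characters left out ...]
. 19. 18. 18. 19. 21. 19. 19. 20. 19. 17. 17. 19.
 19. 21. 19. 20. 21. 19. 20. 19. 18. 20. 20. 20. 19. 20. 20. 20. 21. 20.
 20. 17. 19. 20. 18. 18. 18. 18. 19. 20. 18. 18. 19. 20. 19. 20. 19. 19.
 20. 18. 20. 20. 20. 15. 20. 20. 22. 20. 19. 19. 21. 20. 21. 20. 21. 19.
 19. 20. 20. 20. 21. 19. 18. 20. 18. 19. 20. 18. 19. 21. 20. 19. 20. 19.
 20. 20. 21. 20. 18. 18. 19. 20. 21. 20. 20. 18. 19. 20. 19. 20. 21.]
pin mod120 15.664817088101659
0 [386.7 291.9]
17 [385.8 299.1]
20 [385.6 300.4]
36.5 [384.6 308.5]
[412.3 291.6]
[365.5 280.5]
[379.6 324.4]
sh [432.6 291.4] rimin [546.  295.7]
sh [385.8 246.2] rimin [382.4 126.3]
sh [340.8 292.3] rimin [226.2 299. ]
sh [387.6 335. ] rimin [389.  437.1]
```

View pics/c1.png

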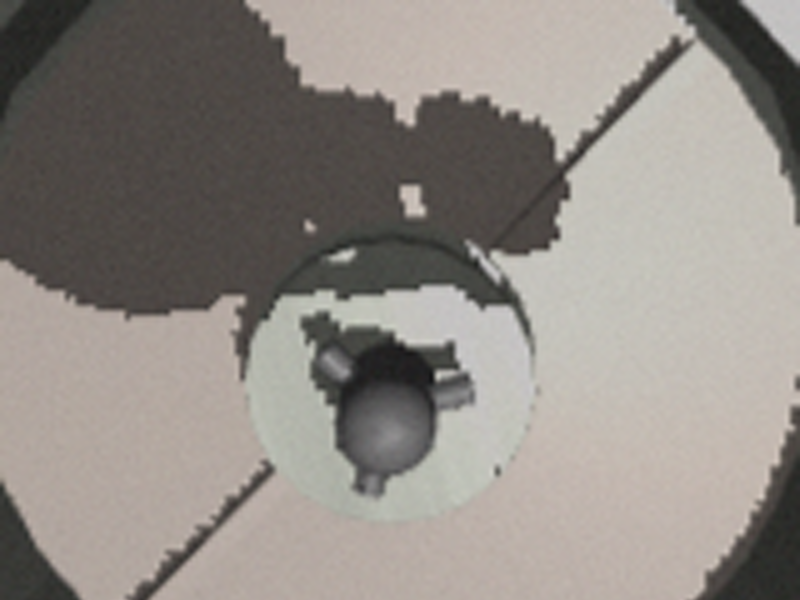

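```bash
cat > fit.py <<'E'
from h import *
from scipy.optimize import least_squares
def fit(name):
    z=np.load(name+".npz");W=cloud(z);ok=z['d']>0; c0=np.load("ch0.npz");o=c0['o'];R=c0['R']
    L=(W-o)@R; r=np.hypot(L[...,0],L[...,1]-1)
    cam=(-z['R'].T@z['t']-o)@R
    cyl=L[ok&(r<14)&(L[...,2]>22)&(L[...,2]<31)]
    g=least_squares(lambda p:np.hypot(cyl[:,0]-p[0],cyl[:,1]-p[1])-9.5,[0,0],loss='soft_l1')
    # shoulder edge: image contour of points at |z|<4 & r<40
    m=(ok&(abs(L[...,2])<3)&(r<40))
    sh=L[m]; z0=np.median(sh[:,2]); A=np.c_[sh[:,:2],np.ones(len(sh))]; pl=np.linalg.lstsq(A,sh[:,2],rcond=None)[0]
    a=np.arctan2(sh[:,1],sh[:,0]);b=((a+np.pi)/(2*np.pi)*24).astype(int)%24
    e=np.array([sh[b==i][np.argsort(np.hypot(sh[b==i][:,0],sh[b==i][:,1]-1))[-2]][:2] for i in range(24) if (b==i).sum()>8])
    cc=circ(e)
    pin=ok&(r>11)&(r<17)&(L[...,2]>12)&(L[...,2]<24)
    q=L[pin][:,:2]-g.x; f=3*np.arctan2(q[:,1],q[:,0])
    print(name,'cam',cam.round(0),'cyl',g.x.round(2),len(cyl),'shoulder circ',cc[0].round(2),cc[1].round(1),'z0',z0.round(2),'slope deg',np.rad2deg(pl[:2]).round(2),'pin',(np.rad2deg(np.angle(np.exp(1j*f).mean()))/3).round(1),'top',np.percentile(L[ok&(r<6)&(L[...,2]>25)][:,2],95))
E
python3 - <<'E'
from fit import *
from plant import ctrl
c=np.load("ch0.npz");o,R=c['o'],c['R']
ctrl.move_ptp(o+R@np.array([0,1,145]),tool(R,-np.pi)); ctrl.hold(.2)
wristgrab("w2"); fit("w1");fit("w2")
E
```

```text
w2 6.2917 [ 443.6 -253.7  329.1]
w1 cam [ 11.  76. 283.] cyl [-0.05 -0.33] 83 shoulder circ [-0.04  0.14] 29.5 z0 -0.0 slope deg [-0.07 -0.06] pin 16.0 top 36.76063320006901
w2 cam [  0. -69. 285.] cyl [ 0.31 -0.3 ] 76 shoulder circ [ 0.31 -0.89] 29.5 z0 0.11 slope deg [-0.13 -0.02] pin 17.4 top 37.15596903886929
```

```bash
python3 - <<'E'
from fit import *
from plant import ctrl
c=np.load("ch0.npz");o,R=c['o']+c['R']@np.array([.13,-.33,0]),c['R']
np.savez("ch.npz",o=o,R=R,pin=np.deg2rad(16.5)); print(o)
ctrl.move_l(o+R[:,2]*250,vel=250)
g=np.array([492.7,389.5,0]); I=np.eye(3)
for p in range(-180,180,30):
    q=ctrl.solve_ik(g+[0,0,34],tool(I,np.deg2rad(p))); print(p,None if q is None else q.round(2)[-1],end=' ')
ctrl.move_ptp(g+[0,0,270],tool(I,np.deg2rad(30)));ctrl.move_l(g+[0,0,140],vel=250);ctrl.hold(.2);z=wristgrab("g1")
ctrl.move_ptp(g+[0,0,140],tool(I,np.deg2rad(-150)));ctrl.hold(.2);wristgrab("g2")
for n in("g1","g2"):
    z=np.load(n+".npz");W=cloud(z);r=np.hypot(W[...,0]-g[0],W[...,1]-g[1])
    m=(z['d']>0)&(r<40)&(W[...,2]>46)&(W[...,2]<54);P=W[m]
    hull=cv2.convexHull(P[:,:2].astype(np.float32)); (cx,cy),rad=cv2.minEnclosingCircle(hull)
    md=(z['d']>0)&(r<110)&(W[...,2]>1.5)&(W[...,2]<12); D=W[md][:,:2].astype(np.float32);(dx,dy),dr=cv2.minEnclosingCircle(D)
    print(n,'hub top',(cx,cy),rad,np.median(P[:,2]),'disc',(dx,dy),dr,np.median(W[md][:,2]))
    # flats: support width vs direction (12-gon => periodic 30)
    th=np.deg2rad(np.arange(0,180,2.5)); w=[np.ptp(P[:,:2]@[np.cos(t),np.sin(t)]) for t in th]
    ph=np.angle((np.array(w)*np.exp(-12j*th)).sum()*-1); print('flat dir mod 30:',(-np.rad2deg(ph)/12)%30, min(w),max(w))
E
```

```text
[ 514.55444243 -269.22539877  203.56931695]
-180 -2.61 -150 None -120 2.63 -90 2.1 -60 1.58 -30 1.05 0 0.53 30 0.01 60 -0.52 90 -1.04 120 -1.56 150 -2.09 g1 10.1167 [494.4 390.4 142.9]Traceback (most recent call last):
  File "<stdin>", line 10, in <module>
plant.MotionError: the arm cannot take that pose within its joint ranges
```

View pics/g1.png

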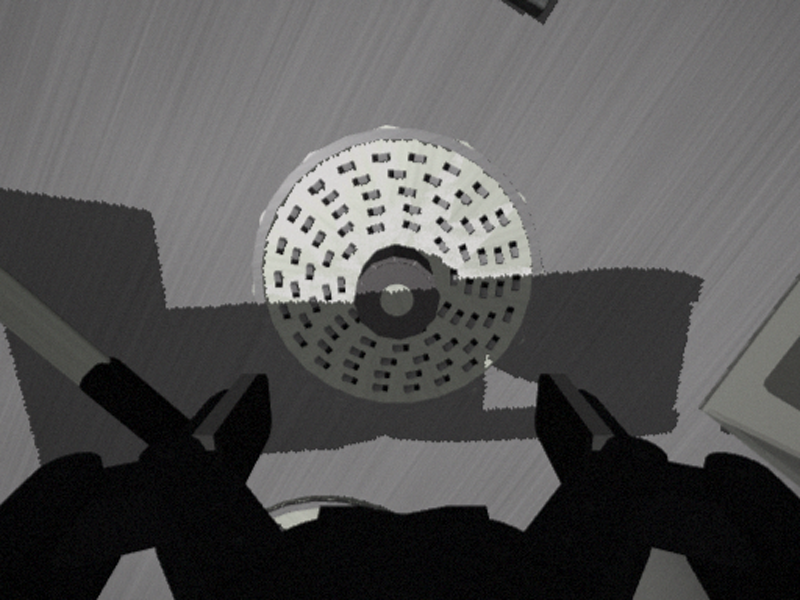

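The grater is centred near (397,270), with its hub upright at (397,292). The disc and hub are clear of obstacles.

```bash
python3 - <<'E'
from fit import *
from plant import ctrl,sensors
g=np.array([492.7,389.5,0]); I=np.eye(3)
print(sensors.read_state()['eef_pos'])
ctrl.move_ptp(g+[0,0,140],tool(I,np.deg2rad(120)));ctrl.hold(.3);wristgrab("g2")
ctrl.move_ptp(g+[0,0,140],tool(I,np.deg2rad(-60)));ctrl.hold(.3);wristgrab("g3")
for n in("g1","g2","g3"):
    z=np.load(n+".npz");W=cloud(z);r=np.hypot(W[...,0]-g[0],W[...,1]-g[1])
    m=(z['d']>0)&(r<40)&(W[...,2]>46)&(W[...,2]<54);P=W[m]
    hull=cv2.convexHull(P[:,:2].astype(np.float32)); (cx,cy),rad=cv2.minEnclosingCircle(hull)
    md=(z['d']>0)&(r<105)&(W[...,2]>2)&(W[...,2]<12); D=W[md][:,:2].astype(np.float32);(dx,dy),dr=cv2.minEnclosingCircle(D)
    print(n,'hub top',(cx,cy),rad,np.median(P[:,2]),'disc',(dx,dy),dr,np.median(W[md][:,2]))
    th=np.deg2rad(np.arange(0,180,2.5)); w=[np.ptp(P[:,:2]@[np.cos(t),np.sin(t)]) for t in th]
    ph=np.angle((np.array(w)*np.exp(-12j*th)).sum()*-1); print('flat dir mod 30:',(-np.rad2deg(ph)/12)%30, min(w),max(w))
p=np.load("g3.npz")['p'][110:260,170:350]; cv2.imwrite("pics/c2.png",cv2.resize(p[:,:,::-1],(720,600),interpolation=cv2.INTER_CUBIC))
E
```

```text
[494.11509934 390.25926311 142.48947767]
g2 11.8667 [492.7 389.5 140. ]
g3 14.8667 [492.7 389.5 140. ]
g1 hub top (490.17218017578125, 391.9320983886719) 23.697452545166016 47.64106232082632 disc (490.0396423339844, 391.9756774902344) 93.46559143066406 3.130022342746492
flat dir mod 30: 18.392921236874855 45.77772080305789 47.3401410095079
g2 hub top (490.2354736328125, 391.473388671875) 23.493331909179688 47.713287960821845 disc (490.29351806640625, 391.5594482421875) 93.45079040527344 3.1864020355523888
flat dir mod 30: 18.570581757704282 45.71880053610694 46.95838558913118
g3 hub top (490.5469055175781, 391.8960266113281) 23.833993911743164 47.76208859408155 disc (490.6097412109375, 392.1373291015625) 93.3401870727539 3.23803950061147
flat dir mod 30: 19.03280145343237 45.86578869769579 47.66462037798112
```

View pics/c2.png

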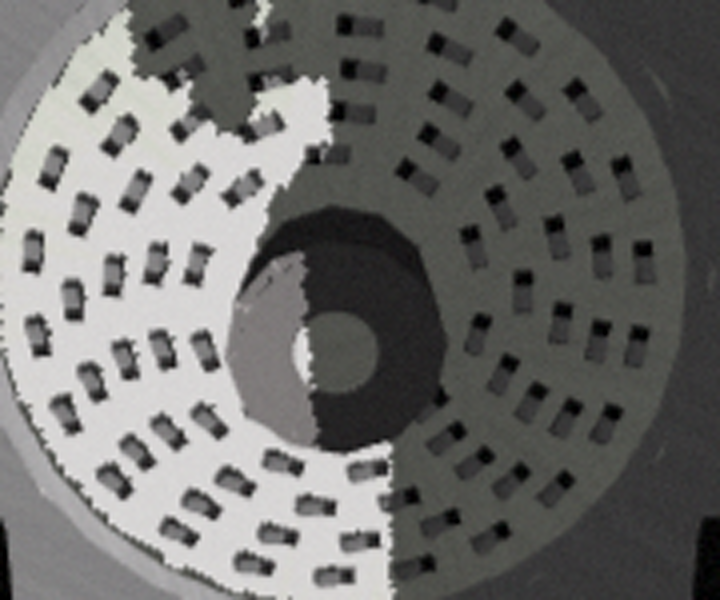

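Three views agree: the disc is centred at (490.4, 391.8) with flats at 18.6° mod 30°. The depth bias of about -1.4 mm is corrected using the known heights. Next: grasp, lift and carry it above the shaft.

```bash
python3 - <<'E'
from fit import *
from plant import ctrl,sensors
g=np.array([490.4,391.8,0]); I=np.eye(3); T=tool(I,np.deg2rad(18.6))
ctrl.move_ptp(g+[0,0,120],T); ctrl.move_l(g+[0,0,34],vel=120,threshold=15); ctrl.hold(.2)
s=sensors.read_state();print(s['eef_pos'],s['force'])
ctrl.gripper_to(40,force=100); s=sensors.read_state();print(s['grip_width'],s['grasp_force'],s['force'],s['wrist_torque'],s['t'])
ctrl.move_l(g+[0,0,330],vel=220);ctrl.hold(.1); s=sensors.read_state();print(s['grip_width'],s['grasp_force'],s['force'],s['wrist_torque'])
c=np.load("ch.npz");R=c['R'];o=c['o']+R[:,2]*1.5; np.savez("ch.npz",o=o,R=R,pin=c['pin']);print(o)
T=tool(R,np.deg2rad(106.5))
print(ctrl.solve_ik(o+R[:,2]*34,T))
ctrl.move_ptp(o+R[:,2]*220,T);ctrl.move_l(o+R[:,2]*100,vel=150);ctrl.hold(.4)
s=sensors.read_state();print(s['t'],s['grip_width'],((s['eef_pos']-o)@R).round(2),(R.T@s['force']).round(2),(R.T@s['wrist_torque']).round(2),(tool(R,np.deg2rad(106.5)).T@s['eef_rot']).round(4))
import cv2
p,d=__import__('plant').optics.grab_frame("scene")
cv2.imwrite("pics/s2.png",cv2.resize(p[80:250,20:250,::-1],(800,591),interpolation=cv2.INTER_CUBIC))
E
```

```text
[491.23297243 392.31460724  35.24365293] [-1.01303056  0.28026268  0.08569129]
42.69341831717452 102.5278539955616 [-0.46820547 -0.67681882  4.36666678] [-0.07834548  0.15585809  0.00717604] 17.6917
43.16190380588012 102.05580834299326 [-0.55317375  0.05952148 -4.15080434] [-0.03315551  0.00845671  0.00799358]
[ 513.81894075 -269.07864294  204.86835506]
[-0.80987676 -0.10528439  1.95531748  0.38018468  0.88687572 -2.65316559]
23.0667 42.68951050051703 [  0.24  -0.17 100.41] [-1.65 -0.35 -3.17] [0.02 0.6  0.01] [[ 1.e+00  1.e-04 -5.e-04]
 [-1.e-04  1.e+00 -7.e-04]
 [ 5.e-04  7.e-04  1.e+00]]
```

View pics/s2.png

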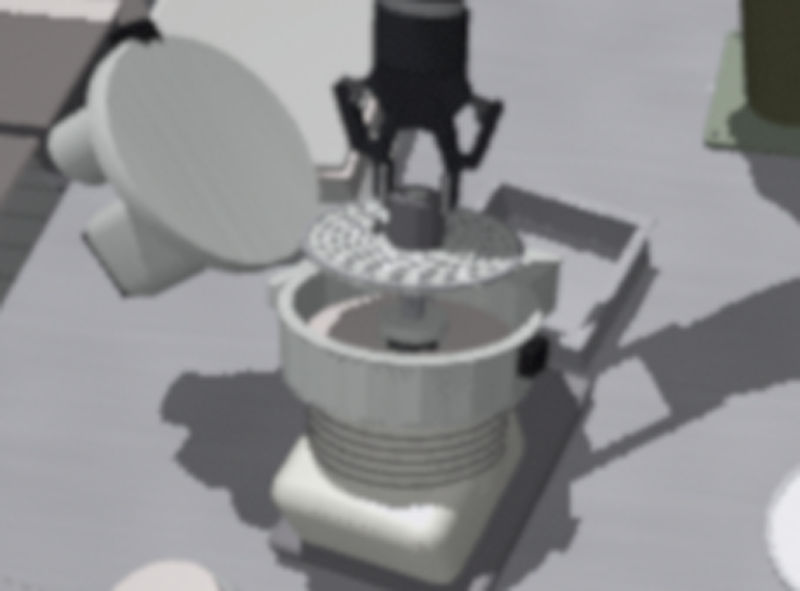

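The disc is held square to the shaft axis, above the bowl and clear of the feed head. Descending with a force threshold.

```bash
cat > st.py <<'E'
from h import *
from plant import ctrl,sensors
c=np.load("ch.npz");R=c['R'];o=c['o']
def st(tag,phi=None):
    s=sensors.read_state(); p=(s['eef_pos']-o)@R; y=R.T@s['eef_rot'][:,1]
    F=R.T@s['force']
    print(tag,'t%.1f'%s['t'],'p',p.round(2),'phi %.1f'%np.rad2deg(np.arctan2(y[1],y[0])),'F',F.round(1),'M',(R.T@s['wrist_torque']).round(2),'g%.1f %.0f'%(s['grip_width'],s['grasp_force'])); return p,F
def go(x,y,h,phi,vel=60,thr=None): return ctrl.move_l(o+R@np.array([x,y,h]),rot=tool(R,np.deg2rad(phi)),vel=vel,threshold=thr)
E
python3 - <<'E'
from st import *
r=go(0,0,76,106.5,100,15);st(r)
ctrl.hold(.2);st('')
r=go(0,0,48,106.5,30,12);st(r)
ctrl.hold(.2);st('')
E
```

```text
False t23.5 p [-0.74  0.41 75.34] phi 106.5 F [-1.9  0.4 -3.5] M [0.06 0.57 0.03] g43.0 102
 t23.7 p [ 0.58 -0.23 76.56] phi 106.5 F [-1.9  0.9 -2.9] M [0.   0.66 0.01] g43.1 102
True t24.4 p [-4.400e-01  5.000e-02  5.452e+01] phi 106.5 F [-2.1  0.3  6.8] M [0.02 0.44 0.02] g43.0 103
 t24.6 p [-0.56  0.06 54.54] phi 106.5 F [-1.  -0.6  7. ] M [-0.02  0.31  0.05] g43.0 103
```

Contact is at an underside height of 20 mm, so the disc rests on the pins. Now press lightly and sweep clockwise.

```bash
python3 - <<'E'
from st import *
go(0,0,53,106.5,20);st('press')
for phi in (109,106,103,100):
    go(0,0,52.5,phi,20);p,F=st(phi)
    if p[2]<50: break
E
```

```text
press t24.9 p [ 0.19  0.15 54.35] phi 106.6 F [-7.3  1.8 14.5] M [ 0.42  1.59 -0.01] g42.8 104
109 t25.2 p [ 0.56 -0.44 54.32] phi 109.1 F [-8.   1.1 17.7] M [0.23 1.67 0.09] g43.3 104
106 t25.4 p [ 1.13 -0.48 54.35] phi 106.1 F [-6.1  0.9 16.2] M [ 0.25  1.33 -0.01] g43.3 104
103 t25.7 p [ 1.66 -0.75 54.37] phi 103.1 F [-4.5  0.9 12.5] M [ 0.18  1.12 -0.08] g42.7 104
100 t25.9 p [ 1.99 -0.99 54.32] phi 100.1 F [-2.4 -0.2 11. ] M [ 0.04  0.97 -0.17] g43.1 104
```

```bash
python3 - <<'E'
from st import *
for phi in list(range(95,10,-4)):
    go(0,0,52,phi,30);p,F=st(phi)
    if p[2]<53.6 or abs(F).max()>45: break
E
```

```text
95 t26.2 p [ 2.23 -1.24 54.08] phi 95.1 F [-3.   0.4 13.2] M [-0.    1.11 -0.09] g43.0 104
91 t26.4 p [ 2.02 -0.96 53.81] phi 91.0 F [-1.5  1.3 12.2] M [ 0.11  1.05 -0.17] g42.7 104
87 t26.7 p [ 1.88 -0.9  53.31] phi 87.1 F [-2.3  0.   8. ] M [-0.09  0.68 -0.13] g42.7 103
```

```bash
python3 - <<'E'
from st import *
for phi in list(range(84,10,-3)):
    go(0,0,51.5,phi,30);p,F=st(phi)
    if p[2]<52.3 or abs(F).max()>45: break
E
```

```text
84 t26.9 p [5.70e-01 4.00e-02 5.16e+01] phi 84.1 F [-0.5  0.7  1.2] M [ 0.13  0.4  -0.18] g43.0 103
```

It dropped in near phi 84°. Press on down into the slot.

```bash
python3 - <<'E'
from st import *
r=go(0,0,49,79,30,20);st(r)
r=go(0,0,37,77,30,15);st(r); ctrl.hold(.2); st('')
E
```

```text
False t27.2 p [-0.88  0.3  48.11] phi 79.2 F [-0.8  0.1 -4.1] M [-0.03  0.43 -0.03] g43.1 102
True t27.6 p [-0.45  0.15 39.57] phi 77.4 F [0.1 0.3 7.6] M [0.05 0.42 0.02] g43.0 103
 t27.8 p [-0.49  0.12 39.59] phi 77.4 F [-0.3  0.6  6.3] M [ 0.08  0.34 -0.04] g43.2 103
```

Underside is at 5 mm, over the pins. Now clockwise 50° with light pressure.

```bash
python3 - <<'E'
from st import *
for phi in range(72,14,-4):
    go(0,0,37.8,phi,30);p,F=st(phi); M=R.T@sensors.read_state()['wrist_torque']
    if p[2]<38.4 or abs(F).max()>45 or abs(M[2])>1.5: break
E
```

```text
72 t28.0 p [ 1.55 -0.53 39.46] phi 72.1 F [-4.3  1.1 12.7] M [ 0.18  1.05 -0.1 ] g42.9 104
68 t28.3 p [ 1.96 -0.76 39.48] phi 68.1 F [-2.9  1.3  9.7] M [ 0.12  0.9  -0.07] g43.0 104
64 t28.5 p [ 2.18 -0.88 39.49] phi 64.1 F [-3.1  0.7  9.9] M [ 0.1   0.82 -0.09] g43.5 104
60 t28.8 p [ 2.1  -0.94 39.47] phi 60.1 F [-2.7  0.1 10.1] M [ 0.08  0.88 -0.1 ] g43.1 104
56 t29.0 p [ 2.02 -0.98 39.47] phi 56.1 F [-3.5  0.1 10.7] M [ 0.01  0.89 -0.1 ] g42.9 104
52 t29.3 p [ 1.91 -1.05 39.43] phi 52.1 F [-4.6 -0.2 10.1] M [-0.03  0.95 -0.11] g43.2 104
48 t29.5 p [ 1.84 -1.19 39.38] phi 48.1 F [-3.7  0.2  9.6] M [-0.13  0.91 -0.09] g42.7 104
44 t29.8 p [ 1.62 -1.17 39.27] phi 44.1 F [-4.1 -0.6  9.2] M [-0.16  1.01 -0.1 ] g42.8 104
40 t30.0 p [ 0.99 -0.51 38.66] phi 40.1 F [-3.3  0.3  7. ] M [ 0.03  0.91 -0.2 ] g42.8 103
36 t30.3 p [ 0.45 -0.13 37.84] phi 36.1 F [-0.9 -1.2  0.7] M [ 0.04  0.42 -0.11] g42.7 103
```

```bash
python3 - <<'E'
from st import *
for phi in (33,30,27):
    go(0,0,36.8,phi,30,25);p,F=st(phi)
r=go(0,0,31.5,27,25,20);st(r); ctrl.hold(.2);st('')
E
```

```text
33 t30.5 p [ 0.21 -0.11 36.46] phi 33.1 F [ 0.2 -0.6 -4.2] M [-0.22  0.09 -0.06] g43.0 102
30 t30.8 p [-0.65  0.15 36.35] phi 30.1 F [-2.  -1.  -4.3] M [-0.21  0.47 -0.  ] g42.9 102
27 t31.0 p [-0.8   0.41 36.41] phi 27.1 F [-2.4  0.2 -3.2] M [ 0.03  0.64 -0.02] g42.7 102
True t31.2 p [-0.33  0.4  34.79] phi 27.1 F [-1.3  0.7  5.2] M [ 0.08  0.31 -0.06] g43.4 103
 t31.4 p [-0.34  0.39 34.81] phi 27.1 F [-0.6  0.4  5.8] M [ 0.05  0.25 -0.  ] g42.9 103
```

Seated at about 0 mm. Press briefly, release, retreat and check.

```bash
python3 - <<'E'
from st import *
go(0,0,32.3,27,25,30);ctrl.hold(.3);st('press')
go(0,0,34.6,27,25);ctrl.gripper_to(84);ctrl.hold(.2);st('open')
go(0,0,120,27,120);go(0,0,145,0,150);ctrl.hold(.4)
z=wristgrab("f1");W=cloud(z);L=(W-o)@R;r=np.hypot(L[...,0],L[...,1]);ok=z['d']>0
P=L[ok&(r<24)&(L[...,2]>42)&(L[...,2]<75)];h=cv2.minEnclosingCircle(P[:,:2].astype(np.float32));print('hub',h,np.median(P[:,2]))
D=L[ok&(r>35)&(r<88)&(abs(L[...,2]-4)<12)];print('disc slopes deg',np.rad2deg(np.linalg.lstsq(np.c_[D[:,:2],np.ones(len(D))],D[:,2],rcond=None)[0][:2]),np.median(D[:,2]))
E
```

```text
press t31.9 p [-0.35  0.4  34.79] phi 27.2 F [-0.6  0.   7.2] M [0.07 0.13 0.06] g42.9 103
open t32.9 p [ 5.000e-02 -3.000e-02  3.459e+01] phi 27.0 F [-0.3 -0.4 -0.5] M [ 0.05  0.22 -0.01] g84.0 0
f1 34.8 [ 442.7 -254.8  330.3]
hub ((-1.101325273513794, 0.6044950485229492), 23.6560115814209) 47.440723566209535
disc slopes deg [ 0.01979457 -0.08368128] 2.6799844830132145
```

View pics/f1.png

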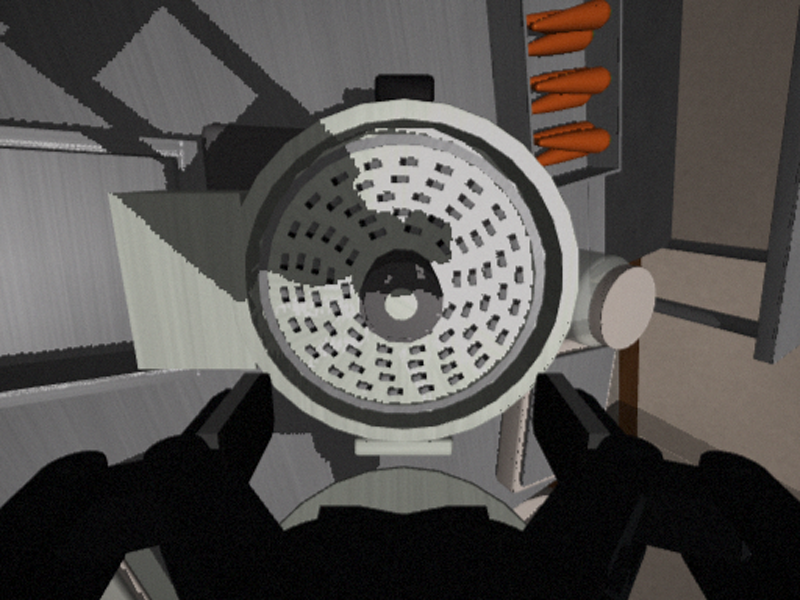

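The disc sits flat in the bowl, with slope under 0.1°, hub top about 48.9 mm above the shoulder after the bias correction, and centred to about 1 mm. The gripper is clear, so I'm handing in.

```bash
python3 -c "
from plant import ctrl;print(ctrl.finish_job())"
```

```text
the job is handed in; nothing more can be done
None
```

The grating disc is locked on the shaft, flat on the shoulder and let go; I handed the job in at about 35 s without touching the slicing disc or the other loose things, and no verdict came back.

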